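# Clamp the caster wheel and hold the hardness tester on its chalk ring

### The arm

A 6-joint arm with a two-finger parallel gripper is mounted at the origin on the work surface. World frame = base frame: x ahead of the robot, y to its left, z up, the work surface at z = 0. Lengths are in m, angles in rad, forces in N, time in s.
With the tool pointing down it reaches from about 0.375 to 0.975 m from the base axis. Payload 3.8 kg.
Tool frame: the origin (TCP) lies midway between the tips of the shut fingers; the grasp point (between the pads) lies 19 mm behind it; z points along the fingers, y is the line along which they close (so a half turn about z gives the same grasp; the last joint's range is limited). The gripper opens to 85 mm and grips with 20 to 120 N. Pads are 22 mm wide; open, the fingers measure 114 mm over their backs; the gripper's body (76 mm by 85 mm) begins 54 mm behind the grasp point. The pads swing forward as they close: fully open they stand 13 mm farther back than shut.
Start: joints at [1.085, 0.264, 1.604, -0, 1.274, -0.037], TCP at [0.293, 0.608, 0.231] pointing down, gripper open.
Joint ranges: [-2.63, 2.63], [-0.94, 2.18], [0.31, 2.57], [-1.31, 4.45], [0, 2.66], [-2.55, 2.55]. Speed limits (rad/s): [2.57, 2.57, 3.14, 3.14, 3.14, 3.14].

### API

Orientations are given as a rotation vector (axis times angle).
In Python, from workcell import * gives the robot as it stands. The module is installed in compiled form; this text tells all that it offers.
- The arm moves only by the tool apply_moves, never from a script. Its arguments are lists of equal length, an entry for each row: "fingers": the opening, from 0 (shut) to 1 (fully open); "travel": the shift along the tool's x, y, z normalised to -1 to 1, where 1 is 0.05 m, a list of three; "rotation": the turn, a rotation vector about the tool's x, y, z normalised to -1 to 1, where 1 is 6 degrees, a list of three. In form: {"fingers": [fingers, ...], "travel": [[dx, dy, dz], ...], "rotation": [[ax, ay, az], ...]}. A call has 1 to 12 rows; each row shifts and turns the commanded pose from where the row before left it, along the tool's axes as they then stand; what a row does not reach is not made up. A row lasts 1/10 s, in which the tool goes at most 50 mm and 8.59 degrees, less where a joint would pass 70% of its speed; a pose out of reach is approached as far as the arm can. A call with a number of a shift or a turn outside -1 to 1 is refused whole. A call with a gripper value outside its range is refused whole. The fingers move at their own pace and stop on an object; "newtons" is the grip in N (left out, the last holds). Time passes only in rows, so rows that do not move let the fingers close. It gives the time, the measured TCP pose, the force, the opening and the grip force at its end, in the units of the state.
- read_state(): the state, without advancing time (a new reading comes with each control period).
- read_camera(name): name is "scene" or "side" or "wrist"; returns a dict with "image" (400x640x3 uint8, red, green, blue), "fx", "fy", "cx", "cy" (pixels), "extrinsics" (4x4, takes a point from world to camera coordinates). Camera axes: x right, y down, z forward; pixel columns grow to the right and rows downward; lengths in m; the calibration is good to about 2 mm. A picture is of the moment at which its call begins. There is no depth.
- finish_job(): hands the job in; it is judged then, once.
Trained networks look in the newest picture that a camera, given by its name, has taken for a name from the list of things; names that differ only in an ending like _2 or _b are one class to them, and where a whole thing is asked for, a point or a joint stands for the part that bears it (a point fixed in the world has none). Each returns a list of dicts, best first, with "p" (0 to 1); they miss things now and then, are a little off and sometimes report something else, mostly with a low value. They report only what shows in the picture. A call takes as long as a camera call. They do not tell look-alikes from the thing itself.
- regions_of(camera, name): "mask" (400x640 bool, what is visible of it) and "bbox" ([left, top, width, height] in pixels, round what is visible of it).
- tip_of(camera, name): "location" ([column, row] in pixels: a listed point, or the origin of a listed thing).
The state is a dict: "time": time; "q": joint angles; "joint_vel": joint speeds; "joint_torque": joint torques, N m; "tool_pos": TCP position; "tcp_rot": TCP orientation; "wrist_force": force on the tool from outside, world axes, zero at the start; "torque": the same for the moment, N m; "width": opening from 0.0 (shut) to 1.0 (fully open); "grip_force": force on a finger pad.
Only numpy, scipy, OpenCV 4.12 (cv2) and the standard library are available. Lean on these libraries where they do the work, as an engineer would, in place of code of your own. Each camera call takes 0.05 s, during which the arm holds its last target. There are 200 camera calls.

### The job

First swing the fixture's keeper bar shut over the wheel by the upright peg at its free end, until it clicks into its catch. Then take the tyre hardness tester out of its stand and press its sprung foot gently onto the tyre inside the chalk ring, tester upright, with the foot pushed about half way in (about 4.5 N); finish while still holding it there, gripped and pressing steadily. Never press hard, leave the wheel lying in the fixture, and do not disturb the other things on the bench.

Things in the scene. Friction and masses are not known exactly. Their poses are not given: they have to be found in the camera images.
- fixture: Fixed dark steel wheel fixture: base plate 190 (x) x 250 (y) x 12 mm, with four 16 mm posts, 42 mm high, round the wheel. Origin: centre of the underside, on the table; z up. The keeper's hinge post stands at y = +105 mm, the ball catch (a small steel block) and the stop beside it at y = -105 mm, at most 72 mm high.
- keeper (a joint): Angle (rad) of the flat aluminium keeper bar on its vertical hinge. 0 = shut against the stop, lying from the hinge along the fixture's -y over the hub; positive = open, free end swung to the fixture's +x (counter-clockwise from above), at most 0.9. Light friction, stays where left; in the last 0.08 rad a ball catch resists with about 2 N at the peg, then snaps the bar shut.
- keeper_hinge (a point): Point on the keeper's hinge axis, at the height of the bar's underside (63 mm above the table). Axes as the fixture's.
- keeper_grip (a point): On the axis of the upright round steel peg at the keeper's free end, 210 mm from the hinge axis, 96 mm above the table. Peg 14 mm thick, standing 38 mm above the bar (bar's top 71, peg's top 109 mm above the table). Bar 24 mm wide, 8 mm thick. Axes turn with the bar: y from peg to hinge, x along the peg's path, the way it opens.
- wheel: Loose caster wheel with black solid rubber tyre, 170 mm across, 46 mm thick, 0.75 kg, lying flat between the fixture's posts (3 mm play). Origin: centre of its underside, which lies 12 mm above the table; the sidewall is 58 mm, the grey hub cap (86 mm across) 60 mm above the table.
- spot (a point): Centre of the chalk ring (26 mm inside, 32 mm outside diameter) drawn on the upper sidewall, 65 mm from the wheel's axis, on the side of the keeper bar that faces the robot. On the tyre's surface, 58 mm above the table; z up. A straight chalk dash on the other side of the wheel is not the place.
- stand: Fixed black plastic stand for the tester: foot plate 90 (x) x 80 (y) mm, upright pocket 57 x 41 mm outside, 56 mm high, that holds the tester's lowest 22 mm with 2.5 mm play. Origin: centre of the underside, on the table; z up.
- tester: Loose pen-type tyre hardness tester, 0.2 kg, upright in the stand: flat-sided aluminium body 40 (x) x 24 (y) x 80 mm (z), small dial on +x, knob 18 mm across, 8 mm high on top. Origin: centre of the body's underside, 34 mm above the table in the stand; z up, towards the knob. Grip across the 24 mm (y), halfway up the 58 mm that show above the stand; lift straight up.
- foot (a joint): How far (m) the tester's sprung steel foot is pushed in; 0 = fully out, 0.012 = fully in. Spring: 1 N at 0 plus 0.6 N per mm, so 6 mm takes 4.6 N.
- foot_tip (a point): Centre of the flat round end (12 mm diameter) of the tester's foot, on the tester's axis, 26 mm below the body's underside while the foot is fully out.
- jar: Closed glass jar, 60 mm across, 85 mm high. Origin under its centre. Leave alone.
- wrench: Steel wrench, 180 mm, lying. Leave alone.
- screwdriver: Screwdriver, 200 mm, lying. Leave alone.
- bearing: Steel bearing ring, 52 mm across, 15 mm high. Origin under its centre. Leave alone.
- oil: Grey bottle, 68 mm across, 170 mm high. Origin under its centre. Leave alone.
- tin: Metal tin, 72 mm across, 90 mm high. Origin under its centre. Leave alone.
- hammer: Hammer, lying. Leave alone.
There are look-alikes about, which are no part of the job. Of the things like the tester, leave any that is blue; of the rest the larger one is meant.

How it is judged:
By the outcome, as a careful person would: the job done as asked, in the order asked, and still so for the second after the job is handed in, while the arm keeps its last pose, push and grip.
It also fails if it takes over 61 s, if anything falls off the work surface, if the arm or the gripper's body presses on something with over 40 N, if the wrist force passes 120 N, or if a joint passes its speed limit or range.

## Working session

There is one attempt and no reset: what is moved stays moved. The work goes in short steps, Python scripts to look and compute and a tool call to move; the robot and the scene stay as the last step left them, time stands still between calls to the robot, and variables do not carry over. Pictures are saved under pics/ and viewed, at most 12 in all, crops included, and the job is handed in when it is done.

Besides the shell and the picture viewer there is one more tool, called after "Call:" as a command line: name --argument value ..., lists and objects as JSON in quotes. apply_moves: Moves the arm, as the interface text tells. Scaled input: -1 to 1 covers 0.05 m each way for a shift and 6 degrees each way for a turn. Its arguments: {"type":"object","properties":{"fingers":{"type":"array","items":{"type":"number"}},"travel":{"type":"array","items":{"type":"array","items":{"type":"number"}}},"rotation":{"type":"array","items":{"type":"array","items":{"type":"number"}}},"newtons":{"type":"number"}},"required":["fingers","travel","rotation"]}

```bash
mkdir -p pics; cat > h.py <<'E'
from workcell import *
import numpy as np, cv2
from scipy.spatial.transform import Rotation as R
def snap(c,fn=None):
    d=read_camera(c)
    if fn: cv2.imwrite('pics/'+fn,d['image'][:,:,::-1])
    return d
def ray(d,px):
    E=np.array(d['extrinsics']); Rm=E[:3,:3]; o=-Rm.T@E[:3,3]
    v=Rm.T@np.array([(px[0]-d['cx'])/d['fx'],(px[1]-d['cy'])/d['fy'],1]); return o,v
def atz(d,px,z):
    o,v=ray(d,px); return o+v*(z-o[2])/v[2]
def proj(d,P):
    p=np.array(d['extrinsics'])@np.r_[P,1]; return np.array([d['fx']*p[0]/p[2]+d['cx'],d['fy']*p[1]/p[2]+d['cy']])
def tri(obs):
    A=np.zeros((3,3));b=np.zeros(3)
    for d,px in obs:
        o,v=ray(d,px); v=v/np.linalg.norm(v); M=np.eye(3)-np.outer(v,v); A+=M;b+=M@o
    return np.linalg.solve(A,b)
E
python3 - <<'E'
from h import *
np.set_printoptions(precision=3,suppress=True)
for c in ['scene','side']:
    d=snap(c,c+'0.png'); print(c, ray(d,(320,200)))
    for n,z in [('keeper_hinge',.063),('keeper_grip',.096),('wheel',.012),('spot',.058),('stand',0),('tester',.034),('fixture',0),('foot_tip',.02),('jar',0),('oil',0),('tin',0),('bearing',0)]:
        for t in tip_of(c,n): print(n,np.array(t['location']).round(),round(t['p'],2),atz(d,t['location'],z))
s=read_state(); print(s['time'],s['tool_pos'],s['tcp_rot'],s['wrist_force'])
E
```

```text
scene (array([ 1.288, -0.554,  0.753]), array([-0.664,  0.445, -0.6  ]))
keeper_hinge [400. 178.] 0.86 [0.555 0.2   0.063]
keeper_grip [359. 205.] 0.57 [0.626 0.002 0.096]
wheel [360. 196.] 0.81 [0.511 0.101 0.012]
wheel [188. 238.] 0.65 [ 0.428 -0.36   0.012]
wheel [475. 193.] 0.55 [0.671 0.385 0.012]
spot [368. 172.] 0.64 [0.48  0.146 0.058]
stand [242. 230.] 0.94 [ 0.456 -0.232  0.   ]
stand [358. 194.] 0.25 [0.489 0.11  0.   ]
tester [240. 222.] 0.77 [ 0.465 -0.238  0.034]
tester [218. 196.] 0.7 [ 0.335 -0.241  0.034]
tester [270. 201.] 0.6 [ 0.427 -0.136  0.034]
fixture [363. 202.] 0.72 [0.526 0.099 0.   ]
fixture [244. 230.] 0.49 [ 0.458 -0.226  0.   ]
foot_tip [226. 204.] 0.46 [ 0.359 -0.23   0.02 ]
foot_tip [444. 166.] 0.22 [0.53  0.404 0.02 ]
jar [275. 266.] 0.97 [ 0.614 -0.223  0.   ]
oil [475. 196.] 0.76 [0.672 0.388 0.   ]
tin [275. 266.] 0.63 [ 0.612 -0.221  0.   ]
tin [326. 293.] 0.57 [ 0.745 -0.169  0.   ]
bearing [226. 271.] 0.74 [ 0.567 -0.323  0.   ]
side (array([-0.147, -0.761,  0.878]), array([ 0.537,  0.593, -0.6  ]))
keeper_hinge [278. 181.] 0.64 [0.552 0.205 0.063]
keeper_grip [342. 192.] 0.89 [0.627 0.    0.096]
wheel [292. 215.] 0.95 [0.516 0.097 0.012]
spot [268. 200.] 0.89 [0.472 0.154 0.058]
spot [407. 230.] 0.33 [ 0.674 -0.209  0.058]
stand [357. 290.] 0.67 [ 0.456 -0.235  0.   ]
tester [361. 282.] 0.92 [ 0.459 -0.244  0.034]
tester [318. 304.] 0.83 [ 0.333 -0.226  0.034]
tester [317. 270.] 0.61 [ 0.402 -0.143  0.034]
fixture [294. 216.] 0.56 [0.526 0.098 0.   ]
jar [393. 257.] 0.55 [ 0.614 -0.219 -0.   ]
oil [274. 166.] 0.69 [0.652 0.365 0.   ]
tin [411. 226.] 0.78 [ 0.755 -0.169  0.   ]
bearing [357. 291.] 0.66 [ 0.452 -0.24   0.   ]
bearing [294. 218.] 0.63 [0.519 0.093 0.   ]
bearing [413. 291.] 0.53 [ 0.557 -0.332  0.   ]
1.3 [0.293 0.608 0.231] [-0.699 -3.063  0.   ] [0.545 0.652 0.04 ]
```

View pics/scene0.png

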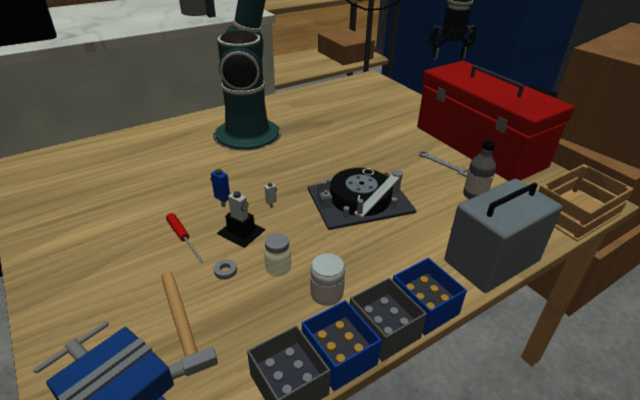

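View pics/side0.png

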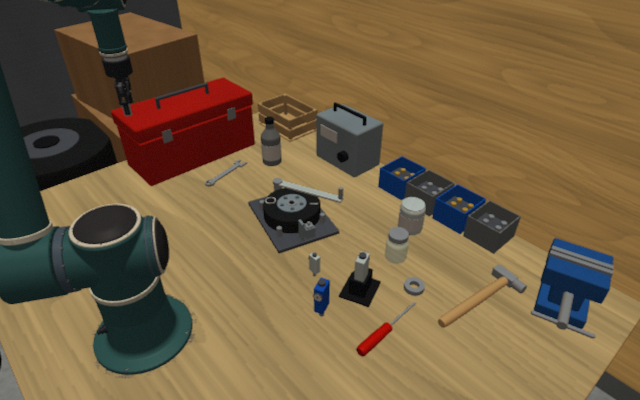

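Scene view: the tester candidates are a blue one at (220,190), a small grey one loose at (270,193), and a larger grey one in the black stand at (239,210). The last fits: not blue, the larger of the rest, and in its stand. I'll confirm in a crop.

```bash
cat >> h.py <<'E'
def plan(pos,yaw=None,step=45,vert=True):
    """rows (tool axes, normalised) from the commanded~measured pose to pos with tool y at world angle yaw(deg)"""
    s=read_state(); T=R.from_rotvec(s['tcp_rot']).as_matrix(); p=np.array(s['tool_pos'])
    a0=np.degrees(np.arctan2(T[1,1],T[0,1]))
    dy=0 if yaw is None else (yaw-a0+180)%360-180
    print('now',p.round(4),'yaw',round(a0,2),'tilt',T[:,2].round(4),'t',s['time'])
    d=np.array(pos)-p
    print('shift in tool axes now (units .05m)',(T.T@d/.05).round(3),'turn z units',round(-dy/6,3))
    n=int(max(np.ceil(np.linalg.norm(d)*1000/step),np.ceil(abs(dy)/6)))
    rows=[]
    for i in range(n):
        a=np.radians(a0+dy*i/n); M=np.array([[np.sin(a),np.cos(a),0],[-np.cos(a),np.sin(a),0],[0,0,-1]])
        rows.append((M.T@(d/n)/.05).round(3).tolist())
    print(n,rows,'rotz',round(-dy/6/n,3))
E
python3 - <<'E'
from h import *
np.set_printoptions(precision=3,suppress=True)
s=cv2.imread('pics/scene0.png');t=cv2.imread('pics/side0.png')
a=cv2.resize(s[155:255,200:300],(390,390),interpolation=cv2.INTER_CUBIC);b=cv2.resize(t[235:335,290:390],(390,390),interpolation=cv2.INTER_CUBIC)
cv2.imwrite('pics/crop1.png',np.hstack([a,b]))
d=snap('wrist'); st=read_state(); T=R.from_rotvec(st['tcp_rot']).as_matrix()
o,v=ray(d,(320,200)); print('cam in tool',T.T@(o-st['tool_pos']),'axis',T.T@v,d['fx'])
plan([.56,.08,.38],20)
E
```

```text
cam in tool [ 0.066 -0.    -0.142] axis [-0.261  0.     0.965] 354.3818309879165
now [0.293 0.608 0.231] yaw 64.29 tilt [-0. -0. -1.] t 1.35
shift in tool axes now (units .05m) [-9.397 -7.199 -2.975] turn z units 7.381
14 [[0.671, -0.514, -0.212], [0.699, -0.476, -0.212], [0.724, -0.437, -0.212], [0.747, -0.396, -0.212], [0.768, -0.355, -0.212], [0.786, -0.312, -0.212], [0.802, -0.268, -0.212], [0.816, -0.223, -0.212], [0.827, -0.178, -0.212], [0.835, -0.132, -0.212], [0.841, -0.086, -0.212], [0.845, -0.039, -0.212], [0.845, 0.007, -0.212], [0.844, 0.054, -0.212]] rotz 0.527
```

View pics/crop1.png

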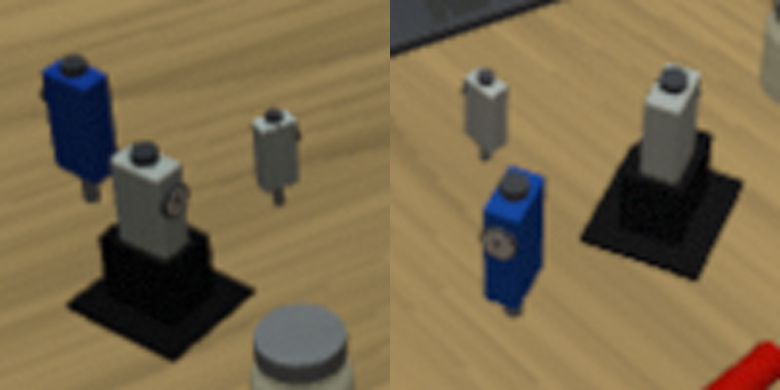

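Crop confirms it: the grey tester in the stand, with its dial facing the scene camera, is larger than the loose grey one, and the third is blue. Next I'll view the fixture with the wrist camera.

```bash
sed -i 's/\[\[np.sin(a),np.cos(a),0\],\[-np.cos(a),np.sin(a),0\]/[[-np.sin(a),np.cos(a),0],[np.cos(a),np.sin(a),0]/' h.py
python3 -c "
from h import *
plan([.53,.16,.38],20)"
```

```text
now [0.2929 0.6081 0.2313] yaw 64.29 tilt [-0. -0. -1.] t 1.35
shift in tool axes now (units .05m) [-8.162 -6.018 -2.975] turn z units 7.381
12 [[-0.68, -0.501, -0.248], [-0.711, -0.457, -0.248], [-0.739, -0.41, -0.248], [-0.764, -0.362, -0.248], [-0.785, -0.312, -0.248], [-0.804, -0.26, -0.248], [-0.819, -0.208, -0.248], [-0.831, -0.155, -0.248], [-0.839, -0.101, -0.248], [-0.844, -0.047, -0.248], [-0.845, 0.007, -0.248], [-0.843, 0.062, -0.248]] rotz 0.615
```

Call:
apply_moves --fingers '[1, 1, 1, 1, 1, 1, 1, 1, 1, 1, 1, 1]' --travel '[[-0.68, -0.5, -0.25], [-0.71, -0.46, -0.25], [-0.74, -0.41, -0.25], [-0.76, -0.36, -0.25], [-0.78, -0.31, -0.25], [-0.8, -0.26, -0.25], [-0.82, -0.21, -0.25], [-0.83, -0.16, -0.25], [-0.84, -0.1, -0.25], [-0.84, -0.05, -0.25], [-0.84, 0, -0.25], [-0.84, 0.06, -0.25]]' --rotation '[[0, 0, 0.62], [0, 0, 0.62], [0, 0, 0.62], [0, 0, 0.62], [0, 0, 0.62], [0, 0, 0.62], [0, 0, 0.62], [0, 0, 0.62], [0, 0, 0.62], [0, 0, 0.62], [0, 0, 0.62], [0, 0, 0.62]]'

```text
time: 2.55
tool_pos: [0.5277, 0.1582, 0.3821]
tcp_rot: [1.813, 2.565, 0.001]
wrist_force: [0.8, 1.4, -0.1]
width: 1.003
grip_force: 0.0
```

Call:
apply_moves --fingers '[1, 1, 1]' --travel '[[0, 0, 0], [0, 0, 0], [0, 0, 0]]' --rotation '[[0, 0, 0], [0, 0, 0], [0, 0, 0]]'

```text
time: 2.85
tool_pos: [0.5268, 0.1604, 0.3808]
tcp_rot: [-1.808, -2.568, 0.0]
wrist_force: [0.2, -0.0, -0.7]
width: 1.0
grip_force: 0.0
```

```bash
python3 - <<'E'
from h import *
np.set_printoptions(precision=4,suppress=True)
c='wrist'; d=snap(c,'w1.png')
for n,z in [('keeper_hinge',.063),('keeper_grip',.096),('wheel',.012),('spot',.058),('stand',0),('tester',.034),('fixture',0)]:
    for t in tip_of(c,n): print(n,np.array(t['location']).round(1),round(t['p'],2),atz(d,t['location'],z))
s=read_state(); print(s['time'],s['tool_pos'],s['wrist_force'])
E
```

```text
keeper_hinge [342.5 135.1] 0.58 [0.5438 0.1964 0.063 ]
keeper_grip [351.8 292. ] 0.62 [0.6259 0.0082 0.096 ]
wheel [297.4 187.2] 0.86 [0.5122 0.0999 0.012 ]
spot [280.8 150.7] 0.77 [0.4753 0.15   0.058 ]
stand [207.9 354.5] 0.95 [ 0.4621 -0.2362  0.    ]
3.25 [0.527  0.1604 0.3811] [ 0.8983 -0.0928  0.2444]
```

View pics/w1.png

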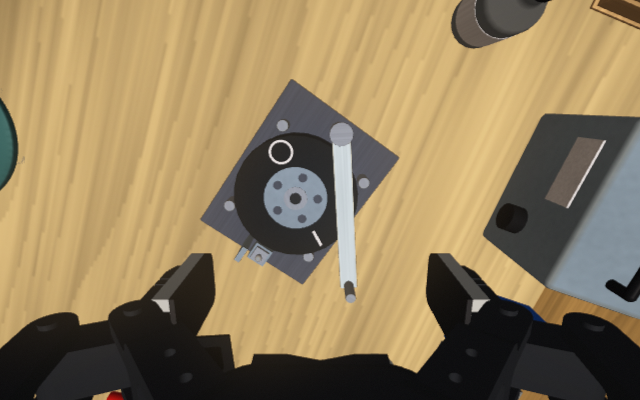

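Wrist view: hinge post at (341,134), peg at (350,295), chalk ring at (281,152), dash at (317,238), catch and stop at (255,254), plate corners at about (291,80), (398,157), (303,283) and (201,218).

```bash
python3 - <<'E'
from h import *
np.set_printoptions(precision=4,suppress=True)
d=snap('wrist'); im=d['image']
C=np.array([atz(d,p,.012)[:2] for p in [(291,80),(398,157),(303,283),(201,218)]])
c=C.mean(0); ed=np.roll(C,-1,0)-C; print('corners',C,'len',np.linalg.norm(ed,axis=1),'ang',np.degrees(np.arctan2(ed[:,1],ed[:,0])),'centre',c)
print('hub',atz(d,(295,198),.060),'ring',atz(d,(281,152),.058))
print('hinge top',[atz(d,(341,134),z) for z in (.063,.075,.085)])
print('peg', atz(d,(350,298),.109), atz(d,(348,285),.071))
cv2.imwrite('pics/w1c.png',np.hstack([cv2.resize(im[100:310,190:410],None,fx=2.8,fy=2.8,interpolation=cv2.INTER_CUBIC)])[:,:,::-1])
E
```

```text
corners [[ 0.4562  0.2392]
 [ 0.6353  0.1912]
 [ 0.5716 -0.0456]
 [ 0.3908  0.0051]] len [0.1855 0.2452 0.1877 0.243 ] ang [ -15.0121 -105.0697  164.3137   74.4084] centre [0.5135 0.0975]
hub [0.5138 0.0959 0.06  ] ring [0.4766 0.1483 0.058 ]
hinge top [array([0.5421, 0.1969, 0.063 ]), array([0.5411, 0.1975, 0.075 ]), array([0.5403, 0.1981, 0.085 ])]
peg [0.6237 0.0055 0.109 ] [0.6247 0.0038 0.071 ]
```

View pics/w1c.png

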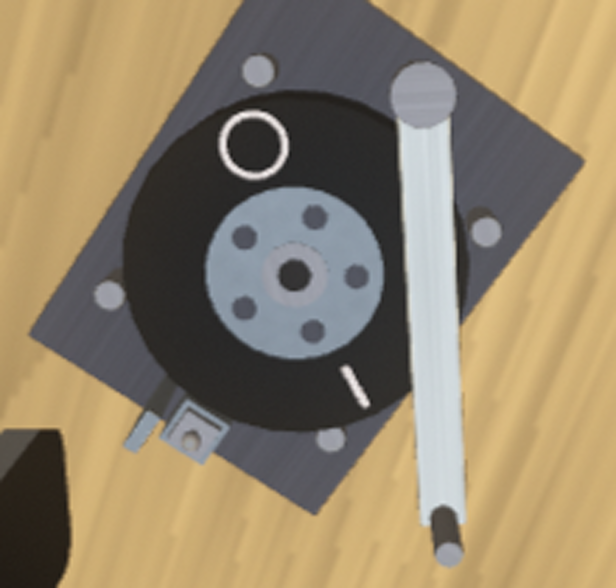

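```bash
python3 -c "
from h import *
plan([.624,.0045,.15],23)"
```

```text
now [0.5271 0.1603 0.3812] yaw 19.7 tilt [-1.e-04 -0.e+00 -1.e+00] t 3.3
shift in tool axes now (units .05m) [-3.586  0.775  4.624] turn z units -0.551
7 [[-0.512, 0.111, 0.661], [-0.513, 0.106, 0.661], [-0.514, 0.102, 0.661], [-0.515, 0.098, 0.661], [-0.516, 0.094, 0.661], [-0.516, 0.09, 0.661], [-0.517, 0.085, 0.661]] rotz -0.079
```

Call:
apply_moves --fingers '[0.7, 0.7, 0.7, 0.7, 0.7, 0.7, 0.7, 0.7, 0.7]' --travel '[[-0.51, 0.11, 0.66], [-0.51, 0.11, 0.66], [-0.51, 0.1, 0.66], [-0.52, 0.1, 0.66], [-0.52, 0.09, 0.66], [-0.52, 0.09, 0.66], [-0.52, 0.09, 0.66], [0, 0, 0], [0, 0, 0]]' --rotation '[[0, 0, -0.08], [0, 0, -0.08], [0, 0, -0.08], [0, 0, -0.08], [0, 0, -0.08], [0, 0, -0.08], [0, 0, -0.08], [0, 0, 0], [0, 0, 0]]'

```text
time: 4.2
tool_pos: [0.6238, 0.0036, 0.1492]
tcp_rot: [-1.734, -2.616, 0.002]
wrist_force: [-0.3, -0.0, -0.1]
width: 0.7
grip_force: 0.0
```

```bash
python3 - <<'E'
from h import *
plan([.624,.0045,.081],23)
for c in ['scene','side']:
    d=snap(c,c+'1.png')
    for t in tip_of(c,'keeper_grip')[:2]: print(t['location'],t['p'],atz(d,t['location'],.096))
a=cv2.imread('pics/scene1.png')[130:230,300:420];b=cv2.imread('pics/side1.png')[130:230,270:390]
cv2.imwrite('pics/c2.png',cv2.resize(np.hstack([a,b]),None,fx=3.2,fy=3.2,interpolation=cv2.INTER_CUBIC))
E
```

```text
now [0.6238 0.0036 0.1492] yaw 22.93 tilt [-2.8e-03  5.0e-04 -1.0e+00] t 4.2
shift in tool axes now (units .05m) [0.012 0.015 1.364] turn z units -0.012
2 [[0.007, 0.006, 0.682], [0.007, 0.006, 0.682]] rotz -0.006
[361.0, 203.7] 0.93 [0.62536371 0.00896751 0.096     ]
[343.0, 191.0] 0.95 [6.31943252e-01 1.60010587e-05 9.60000000e-02]
```

View pics/c2.png

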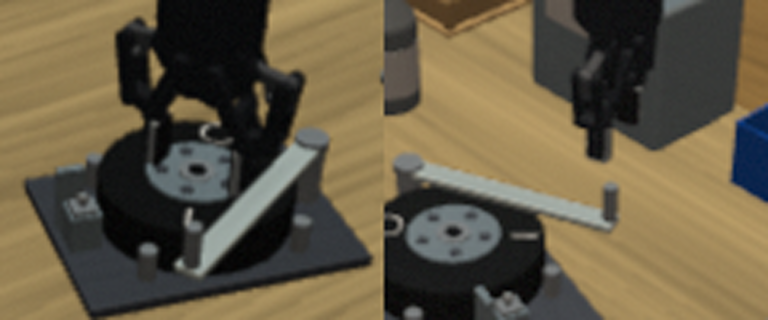

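The open fingers straddle the peg (scene crop: peg at (193,240), below and between the pads). I'll go down and close.

Call:
apply_moves --fingers '[0.7, 0.7, 0.7, 0.7, 0.1, 0.1, 0.1, 0.1, 0.1, 0.1]' --travel '[[0, 0, 0.45], [0, 0, 0.45], [0, 0, 0.46], [0, 0, 0], [0, 0, 0], [0, 0, 0], [0, 0, 0], [0, 0, 0], [0, 0, 0], [0, 0, 0]]' --rotation '[[0, 0, 0], [0, 0, 0], [0, 0, 0], [0, 0, 0], [0, 0, 0], [0, 0, 0], [0, 0, 0], [0, 0, 0], [0, 0, 0], [0, 0, 0]]' --newtons 20

```text
time: 5.4
tool_pos: [0.6259, 0.0039, 0.0843]
tcp_rot: [1.733, 2.618, 0.003]
wrist_force: [-1.1, 0.0, 6.4]
width: 0.153
grip_force: 21.2
```

Call:
apply_moves --fingers '[0.1, 0.1, 0.1, 0.1, 0.1, 0.1, 0.1, 0.1, 0.1, 0.1, 0.1, 0.1]' --travel '[[0.006, -0.22, -0.04], [0.006, -0.22, 0], [0.006, -0.22, 0], [0.006, -0.22, 0], [0.006, -0.22, 0], [0.006, -0.22, 0], [0.006, -0.22, 0], [0.006, -0.22, 0], [0.006, -0.22, 0], [0.006, -0.22, 0], [0.006, -0.22, 0], [0, 0, 0]]' --rotation '[[0, 0, 0.5], [0, 0, 0.5], [0, 0, 0.5], [0, 0, 0.5], [0, 0, 0.5], [0, 0, 0.5], [0, 0, 0.5], [0, 0, 0.5], [0, 0, 0.5], [0, 0, 0.5], [0, 0, 0.5], [0, 0, 0]]'

```text
time: 6.6
tool_pos: [0.5046, -0.0108, 0.0845]
tcp_rot: [2.406, 2.018, -0.003]
wrist_force: [-0.8, -4.9, -1.8]
width: 0.153
grip_force: 20.5
```

```bash
python3 -c "
from h import *
plan([.4856,-.0036,.084],-15.3); s=read_state(); print(s['wrist_force'],s['width'])
p=s['tool_pos'][:2]-np.array([.541,.199]); print(np.linalg.norm(p),np.degrees(np.arctan2(p[1],p[0])))"
```

```text
now [ 0.5046 -0.0108  0.0845] yaw -10.03 tilt [-7.0e-04 -2.1e-03 -1.0e+00] t 6.6
shift in tool axes now (units .05m) [ 0.075 -0.399  0.009] turn z units 0.879
1 [[0.075, -0.399, 0.009]] rotz 0.879
[-0.78016618 -4.90109457 -1.77605504] 0.15269562617623492
0.2129050275962815 -99.85222784987575
```

Call:
apply_moves --fingers '[0.1, 0.1, 0.1, 0.1, 0.1, 0.1, 0.1]' --travel '[[0.015, -0.09, 0], [0.015, -0.09, 0], [0.002, -0.09, 0], [0.002, -0.09, 0], [0.002, -0.09, 0], [0, 0, 0], [0, 0, 0]]' --rotation '[[0, 0, 0.2], [0, 0, 0.2], [0, 0, 0.2], [0, 0, 0.2], [0, 0, 0.2], [0, 0, 0], [0, 0, 0]]'

```text
time: 7.3
tool_pos: [0.4846, -0.0062, 0.0845]
tcp_rot: [2.503, 1.89, -0.004]
wrist_force: [0.6, -12.4, -2.4]
width: 0.153
grip_force: 20.6
```

Call:
apply_moves --fingers '[0.1, 0.1, 0.1, 0.1]' --travel '[[-0.08, -0.07, 0], [0, -0.07, 0], [0, 0, 0], [0, 0, 0]]' --rotation '[[0, 0, 0], [0, 0, 0], [0, 0, 0], [0, 0, 0]]'

```text
time: 7.7
tool_pos: [0.4843, -0.0062, 0.085]
tcp_rot: [2.499, 1.884, 0.02]
wrist_force: [23.6, -4.4, -23.7]
width: 0.154
grip_force: 20.6
```

Firmly against the stop: the force is 24 N and the peg no longer moves. I'll ease off, release and lift away.

Call:
apply_moves --fingers '[0.1, 0.1, 0.6, 0.6, 0.6, 0.6, 0.6, 0.6, 0.6, 0.6]' --travel '[[0, 0.13, 0], [0, 0, 0], [0, 0, 0], [0, 0, 0], [0, 0, 0], [0, 0, 0], [0, 0, -0.8], [0, 0, -0.9], [0, 0, -0.9], [0, 0, -0.9]]' --rotation '[[0, 0, 0], [0, 0, 0], [0, 0, 0], [0, 0, 0], [0, 0, 0], [0, 0, 0], [0, 0, 0], [0, 0, 0], [0, 0, 0], [0, 0, 0]]'

```text
time: 8.7
tool_pos: [0.482, -0.0068, 0.261]
tcp_rot: [-2.509, -1.891, 0.001]
wrist_force: [0.7, -0.7, 0.2]
width: 0.6
grip_force: 0.0
```

```bash
python3 - <<'E'
from h import *
np.set_printoptions(precision=4,suppress=True)
plan([.40,-.10,.36],-40)
obs=[]
for c in ['scene','side']:
    d=snap(c,c+'2.png')
    for n,z in [('keeper_grip',.096),('keeper_hinge',.063),('spot',.058)]:
        for t in tip_of(c,n)[:1]: print(c,n,t['location'],t['p'],atz(d,t['location'],z))
a=cv2.imread('pics/scene2.png')[130:230,300:420];b=cv2.imread('pics/side2.png')[155:255,235:355]
cv2.imwrite('pics/c3.png',cv2.resize(np.hstack([a,b]),None,fx=3.2,fy=3.2,interpolation=cv2.INTER_CUBIC))
E
```

```text
now [ 0.482  -0.0068  0.261 ] yaw -15.99 tilt [-0.0003 -0.0002 -1.    ] t 8.7
shift in tool axes now (units .05m) [-2.245 -1.063 -1.98 ] turn z units 4.001
5 [[-0.449, -0.212, -0.396], [-0.465, -0.174, -0.396], [-0.478, -0.135, -0.396], [-0.488, -0.094, -0.396], [-0.494, -0.053, -0.396]] rotz 0.8
scene keeper_grip [324.3, 177.0] 0.78 [ 0.4836 -0.0027  0.096 ]
scene keeper_hinge [398.5, 176.6] 0.85 [0.5488 0.1997 0.063 ]
scene spot [366.7, 173.2] 0.97 [0.4835 0.1404 0.058 ]
side keeper_grip [310.2, 213.3] 0.79 [ 0.4923 -0.015   0.096 ]
side keeper_hinge [277.9, 184.9] 0.78 [0.5373 0.1888 0.063 ]
side spot [268.6, 198.1] 0.95 [0.4787 0.1587 0.058 ]
```

View pics/c3.png

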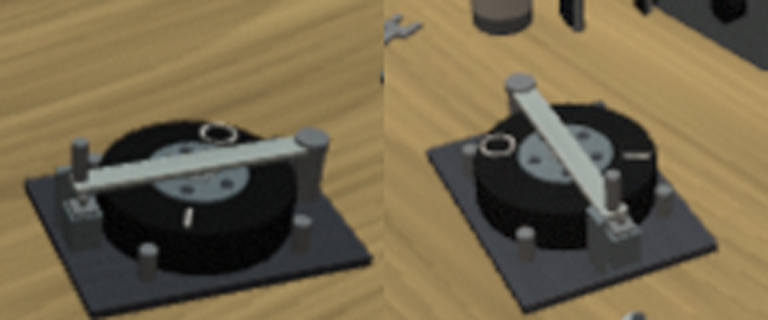

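Both views show the bar shut against its stop, in the catch. Next I'll look over the stand.

```bash
python3 -c "
from h import *
plan([.49,-.17,.34],-25)"
```

```text
now [ 0.4812 -0.0067  0.257 ] yaw -16.0 tilt [-4.e-03  2.e-04 -1.e+00] t 9.1
shift in tool axes now (units .05m) [-3.093  1.063 -1.661] turn z units 1.501
5 [[-0.618, 0.214, -0.332], [-0.611, 0.233, -0.332], [-0.604, 0.252, -0.332], [-0.595, 0.271, -0.332], [-0.587, 0.29, -0.332]] rotz 0.3
```

Call:
apply_moves --fingers '[0.6, 0.6, 0.6, 0.6, 0.6, 0.6, 0.6, 0.6]' --travel '[[-0.62, 0.21, -0.33], [-0.61, 0.23, -0.33], [-0.6, 0.25, -0.33], [-0.6, 0.27, -0.33], [-0.59, 0.29, -0.33], [0, 0, 0], [0, 0, 0], [0, 0, 0]]' --rotation '[[0, 0, 0.3], [0, 0, 0.3], [0, 0, 0.3], [0, 0, 0.3], [0, 0, 0.3], [0, 0, 0], [0, 0, 0], [0, 0, 0]]'

```text
time: 9.9
tool_pos: [0.4901, -0.1692, 0.3399]
tcp_rot: [-2.646, -1.687, 0.003]
wrist_force: [-0.1, 0.3, 0.2]
width: 0.605
grip_force: 0.0
```

```bash
python3 - <<'E'
from h import *
np.set_printoptions(precision=4,suppress=True)
d=snap('wrist','w2.png'); im=d['image']
for n,z in [('stand',0),('tester',.034)]:
    for t in tip_of('wrist',n): print(n,t['location'],t['p'],atz(d,t['location'],z))
for r in regions_of('wrist','stand')[:1]+regions_of('wrist','tester'):
    print(r['bbox'],r['p'])
for p in [(.46,-.237,0),(.46,-.237,.114)]: print(proj(d,p))
q=proj(d,(.46,-.237,.06)).astype(int); x0=max(q[0]-75,0);y0=max(q[1]-75,0)
print('crop origin',x0,y0,'x4'); cv2.imwrite('pics/w2c.png',cv2.resize(im[y0:y0+150,x0:x0+190,::-1],None,fx=4,fy=4,interpolation=cv2.INTER_CUBIC))
E
```

```text
stand [320.5, 205.5] 0.64 [ 0.4587 -0.2342  0.    ]
tester [250.9, 148.0] 0.82 [ 0.4151 -0.1203  0.034 ]
tester [322.3, 214.4] 0.63 [ 0.4598 -0.2376  0.034 ]
tester [240.4, 244.4] 0.54 [ 0.3413 -0.2295  0.034 ]
[281.5, 164.6, 88.8, 69.6] 0.81
[233.8, 141.3, 27.0, 27.0] 0.76
[303.9, 201.5, 41.0, 53.5] 0.71
[209.1, 232.3, 42.9, 38.4] 0.54
[322.1848 206.8203]
[322.3772 235.5893]
crop origin 247 145 x4
```

View pics/w2c.png

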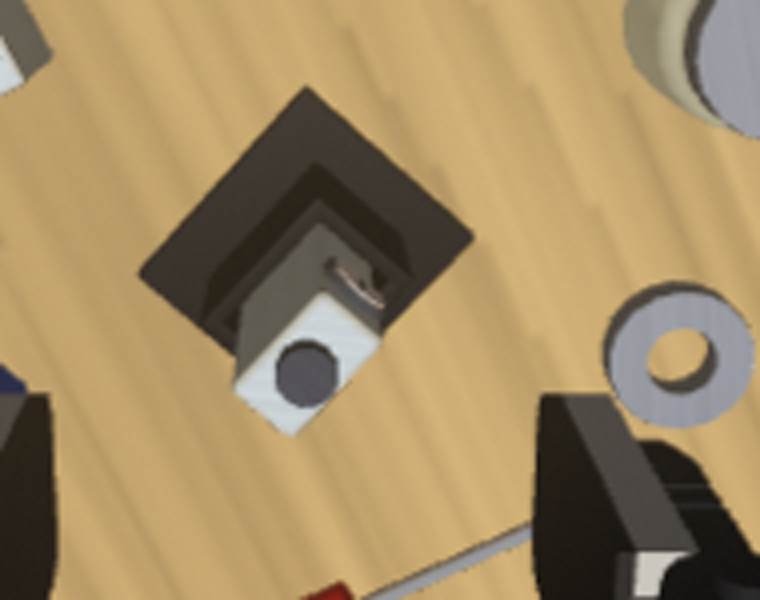

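Crop: the tester's top face has corners (326,292), (382,340), (292,436) and (234,388), the knob is at (307,373), and the dial is on the upper-right short side. I'll compute its yaw.

```bash
python3 - <<'E'
from h import *
np.set_printoptions(precision=4,suppress=True)
d=snap('wrist'); f=lambda p:(247+(p[0]-1.5)/4,145+(p[1]-1.5)/4)
C=np.array([atz(d,f(p),.114)[:2] for p in [(326,292),(382,340),(292,436),(234,388)]])
e=np.roll(C,-1,0)-C; print(C.mean(0),np.linalg.norm(e,axis=1),np.degrees(np.arctan2(e[:,1],e[:,0])))
print('knob',atz(d,f((307,373)),.122))
P=np.array([atz(d,f(p),.005)[:2] for p in [(140,273),(306,87),(473,236)]]); e=np.diff(P,axis=0)
print('plate centre',(P[0]+P[2])/2,np.linalg.norm(e,axis=1),np.degrees(np.arctan2(e[:,1],e[:,0])))
print(tuple(proj(d,(.46,-.237,.114))))
plan([.46,-.237,.15],-25)
E
```

```text
[ 0.4621 -0.2386] [0.0208 0.0379 0.0216 0.0379] [ -66.7245 -155.8762  113.3219   22.8938]
knob [ 0.462  -0.2378  0.122 ]
plate centre [ 0.462  -0.2389] [0.0883 0.0788] [ 23.7035 -66.8649]
(np.float64(321.3771497053596), np.float64(235.31129971160365))
now [ 0.4907 -0.1693  0.3414] yaw -24.92 tilt [-0.0006  0.0003 -1.    ] t 10.2
shift in tool axes now (units .05m) [-1.486  0.016  3.827] turn z units 0.013
5 [[-0.297, 0.003, 0.765], [-0.297, 0.003, 0.765], [-0.297, 0.003, 0.765], [-0.297, 0.003, 0.765], [-0.297, 0.003, 0.765]] rotz 0.003
```

```bash
python3 -c "
from h import *
plan([.462,-.238,.17],-66.7)"
```

```text
now [ 0.4907 -0.1693  0.3414] yaw -24.92 tilt [-6.e-04  3.e-04 -1.e+00] t 10.2
shift in tool axes now (units .05m) [-1.487  0.06   3.427] turn z units 6.963
7 [[-0.212, 0.008, 0.49], [-0.21, 0.03, 0.49], [-0.206, 0.052, 0.49], [-0.2, 0.073, 0.49], [-0.191, 0.094, 0.49], [-0.18, 0.113, 0.49], [-0.167, 0.131, 0.49]] rotz 0.995
```

Call:
apply_moves --fingers '[0.6, 0.6, 0.6, 0.6, 0.6, 0.6, 0.6, 0.6, 0.6, 0.6]' --travel '[[-0.21, 0.01, 0.49], [-0.21, 0.03, 0.49], [-0.21, 0.05, 0.49], [-0.2, 0.07, 0.49], [-0.19, 0.09, 0.49], [-0.18, 0.11, 0.49], [-0.17, 0.13, 0.49], [0, 0, 0], [0, 0, 0], [0, 0, 0]]' --rotation '[[0, 0, 1], [0, 0, 1], [0, 0, 1], [0, 0, 1], [0, 0, 1], [0, 0, 1], [0, 0, 0.96], [0, 0, 0], [0, 0, 0], [0, 0, 0]]'

```text
time: 11.2
tool_pos: [0.4627, -0.2384, 0.172]
tcp_rot: [3.075, 0.636, 0.003]
wrist_force: [-0.2, 0.6, -0.0]
width: 0.601
grip_force: 0.0
```

```bash
python3 -c "
from h import *
plan([.462,-.238,.066],-66.7)"
```

```text
now [ 0.4627 -0.2384  0.172 ] yaw -66.64 tilt [ 0.0024 -0.0011 -1.    ] t 11.2
shift in tool axes now (units .05m) [-0.014 -0.017  2.12 ] turn z units 0.01
3 [[-0.003, -0.004, 0.707], [-0.003, -0.004, 0.707], [-0.003, -0.004, 0.707]] rotz 0.003
```

Call:
apply_moves --fingers '[0.6, 0.6, 0.6, 0.6, 0.6, 0.6, 0.15, 0.15, 0.15, 0.15, 0.15, 0.15]' --travel '[[0, 0, 0.53], [0, 0, 0.53], [0, 0, 0.53], [0, 0, 0.53], [0, 0, 0], [0, 0, 0], [0, 0, 0], [0, 0, 0], [0, 0, 0], [0, 0, 0], [0, 0, 0], [0, 0, 0]]' --rotation '[[0, 0, 0], [0, 0, 0], [0, 0, 0], [0, 0, 0], [0, 0, 0], [0, 0, 0], [0, 0, 0], [0, 0, 0], [0, 0, 0], [0, 0, 0], [0, 0, 0], [0, 0, 0]]' --newtons 50

```text
time: 12.4
tool_pos: [0.4631, -0.2391, 0.0666]
tcp_rot: [3.075, 0.632, 0.005]
wrist_force: [-0.3, 0.8, 5.4]
width: 0.275
grip_force: 49.5
```

Call:
apply_moves --fingers '[0.15, 0.15, 0.15, 0.15, 0.15, 0.15, 0.15, 0.15, 0.15, 0.15]' --travel '[[0, 0, -0.2], [0, 0, -0.3], [0, 0, -0.4], [0, 0, -0.5], [0, 0, -0.6], [0, 0, -0.6], [0, 0, -0.6], [0, 0, 0], [0, 0, 0], [0, 0, 0]]' --rotation '[[0, 0, 0], [0, 0, 0], [0, 0, 0], [0, 0, 0], [0, 0, 0], [0, 0, 0], [0, 0, 0], [0, 0, 0], [0, 0, 0], [0, 0, 0]]'

```text
time: 13.4
tool_pos: [0.4603, -0.2377, 0.2226]
tcp_rot: [-3.075, -0.633, 0.004]
wrist_force: [-0.5, -0.5, -1.8]
width: 0.277
grip_force: 49.3
```

```bash
python3 - <<'E'
from h import *
np.set_printoptions(precision=4,suppress=True)
s=read_state(); print(s['wrist_force'],s['width'],s['torque'])
obs=[];ok={}
for c in ['scene','side']:
    d=snap(c,c+'3.png')
    for n in ('foot_tip','tester'):
        for t in tip_of(c,n)[:3]:
            print(c,n,t['location'],t['p'])
    for n,dz in (('foot_tip',.0586),('tester',.0326)): print('expect',n,proj(d,np.array(s['tool_pos'])-[0,0,dz]))
    for n in ('spot',): 
        for t in tip_of(c,n)[:1]: print(n,t['location'],atz(d,t['location'],.058))
a=[]
for c,d in(('scene',None),('side',None)):
    im=cv2.imread(f'pics/{c}3.png'); q={'scene':(240,165),'side':(360,215)}[c]
    a.append(im[q[1]-60:q[1]+60,q[0]-60:q[0]+60])
cv2.imwrite('pics/c4.png',cv2.resize(np.hstack(a),None,fx=3.2,fy=3.2,interpolation=cv2.INTER_CUBIC))
plan([.477,.149,.22],-66.7)
E
```

```text
[-0.4891 -0.5243 -1.7669] 0.2766578554620957 [-0.0172 -0.0102 -0.0083]
scene foot_tip [235.0, 175.4] 0.53
scene foot_tip [222.0, 202.8] 0.52
scene tester [221.2, 195.1] 0.71
scene tester [230.7, 165.7] 0.61
scene tester [272.6, 203.1] 0.5
expect foot_tip [234.3866 177.6886]
expect tester [233.2728 168.1868]
spot [368.0, 168.1] [0.4646 0.1597 0.058 ]
side foot_tip [362.4, 238.3] 0.54
side foot_tip [393.2, 256.3] 0.43
side tester [317.9, 305.4] 0.95
side tester [365.4, 232.8] 0.82
side tester [317.4, 269.4] 0.79
expect foot_tip [362.6032 240.7318]
expect tester [363.2779 232.2208]
spot [272.1, 198.3] [0.4859 0.151  0.058 ]
now [ 0.4613 -0.2382  0.2237] yaw -66.76 tilt [-0.0008  0.0005 -1.    ] t 13.8
shift in tool axes now (units .05m) [ 3.346 -6.991  0.078] turn z units -0.009
9 [[0.372, -0.777, 0.008], [0.372, -0.777, 0.008], [0.372, -0.777, 0.008], [0.372, -0.777, 0.008], [0.372, -0.777, 0.008], [0.372, -0.777, 0.008], [0.372, -0.777, 0.008], [0.372, -0.777, 0.008], [0.372, -0.776, 0.008]] rotz -0.001
```

View pics/c4.png

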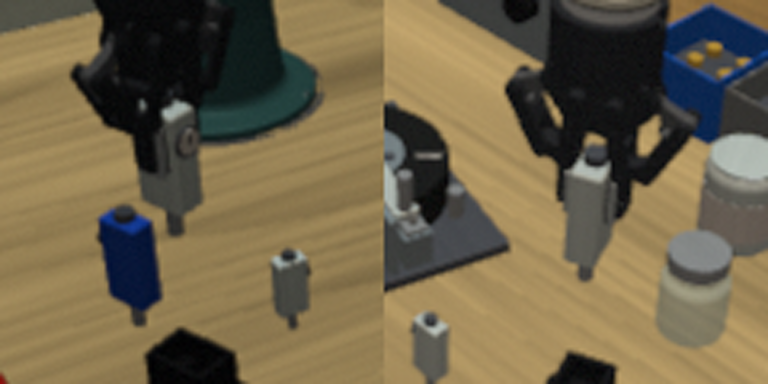

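Held squarely, foot fully out: scene crop foot at (175,232), side crop foot at (585,275). I'll carry it over the ring.

Call:
apply_moves --fingers '[0.15, 0.15, 0.15, 0.15, 0.15, 0.15, 0.15, 0.15, 0.15, 0.15, 0.15, 0.15]' --travel '[[0.2, -0.4, 0], [0.33, -0.7, 0], [0.37, -0.78, 0], [0.37, -0.78, 0], [0.37, -0.78, 0], [0.37, -0.78, 0], [0.37, -0.78, 0], [0.37, -0.78, 0.1], [0.35, -0.72, 0.1], [0.25, -0.49, 0.2], [0, 0, 0.2], [0, 0, 0]]' --rotation '[[0, 0, 0], [0, 0, 0], [0, 0, 0], [0, 0, 0], [0, 0, 0], [0, 0, 0], [0, 0, 0], [0, 0, 0], [0, 0, 0], [0, 0, 0], [0, 0, 0], [0, 0, 0]]'

```text
time: 15.0
tool_pos: [0.476, 0.1489, 0.1924]
tcp_rot: [3.076, 0.636, -0.006]
wrist_force: [-0.2, -0.5, -2.6]
width: 0.275
grip_force: 49.7
```

```bash
python3 - <<'E'
from h import *
np.set_printoptions(precision=4,suppress=True)
s=read_state(); print(s['wrist_force'],s['tool_pos'])
S=np.array([.4766,.1483,.058]); tiles=[]
for c in ['scene','side','wrist']:
    d=snap(c); im=d['image']; q=proj(d,S); print(c,'S',q)
    for n in ('foot_tip','spot'):
        for t in tip_of(c,n)[:1]: print(n,t['location'],t['p'],atz(d,t['location'],.058) if n=='spot' else '')
    print('expect tip',proj(d,np.array(s['tool_pos'])-[0,0,.0586]))
    x,y=q.round().astype(int); h=35 if c!='wrist' else 70
    x=np.clip(x,h,640-h);y=np.clip(y,h,400-h); print('crop',x-h,y-h,260/(2*h))
    tiles.append(cv2.resize(im[y-h:y+h,x-h:x+h,::-1],(260,260),interpolation=cv2.INTER_CUBIC))
cv2.imwrite('pics/c5.png',np.hstack(tiles))
plan([.4766,.1483,.17],-66.7)
E
```

```text
[-0.1799 -0.5272 -2.5833] [0.476  0.1489 0.1924]
scene S [367.4263 171.2292]
foot_tip [369.5, 146.5] 0.54 
spot [366.3, 172.1] 0.73 [0.4785 0.1429 0.058 ]
expect tip [369.6833 147.6245]
crop 332 136 3.7142857142857144
side S [270.1566 199.9426]
foot_tip [265.0, 176.6] 0.41 
spot [268.4, 198.1] 0.85 [0.4782 0.1591 0.058 ]
expect tip [268.2333 178.7826]
crop 235 165 3.7142857142857144
wrist S [319.5439 189.7837]
spot [319.0, 190.9] 0.84 [0.4756 0.1483 0.058 ]
expect tip [317.9259 219.4613]
crop 250 120 1.8571428571428572
now [0.4777 0.1484 0.1948] yaw -66.82 tilt [ 0.0008  0.0001 -1.    ] t 15.45
shift in tool axes now (units .05m) [-0.022 -0.008  0.495] turn z units -0.02
1 [[-0.021, -0.008, 0.495]] rotz -0.02
```

View pics/c5.png

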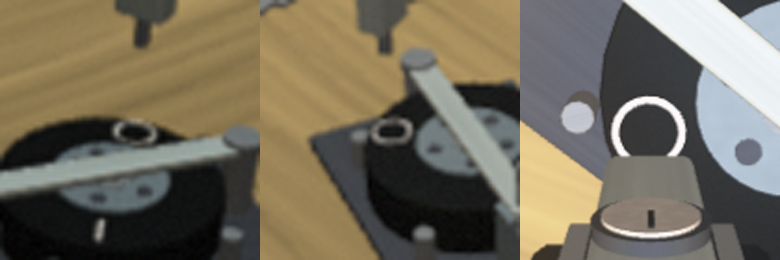

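Ring at about (319.5,191) in the wrist picture; all three views agree on roughly (0.4766, 0.148). I'll descend to just above the tyre.

Call:
apply_moves --fingers '[0.15, 0.15, 0.15, 0.15, 0.15, 0.15, 0.15, 0.15]' --travel '[[-0.01, 0, 0.3], [0, 0, 0.4], [0, 0, 0.3], [0, 0, 0.2], [0, 0, 0.15], [0, 0, 0], [0, 0, 0], [0, 0, 0]]' --rotation '[[0, 0, 0], [0, 0, 0], [0, 0, 0], [0, 0, 0], [0, 0, 0], [0, 0, 0], [0, 0, 0], [0, 0, 0]]'

```text
time: 16.25
tool_pos: [0.4777, 0.1489, 0.1277]
tcp_rot: [-3.077, -0.633, -0.003]
wrist_force: [-0.3, 0.0, -1.3]
width: 0.273
grip_force: 49.8
```

```bash
cat >m.py <<'E'
from h import *
np.set_printoptions(precision=4,suppress=True)
L=[]
for i in range(8):
    d=snap('wrist'); s=read_state(); L.append(np.r_[s['tool_pos'],s['wrist_force']])
L=np.array(L); print(L.mean(0),L.std(0)); plan([.4766,.148,.1106],-66.7)
S=np.array([.4766,.148,.058])
for c in ['scene','side']:
    d=snap(c,c+'m.png'); print(c,'S',proj(d,S)); t=tip_of(c,'foot_tip'); print([(x['location'],round(x['p'],2)) for x in t[:2]],proj(d,L.mean(0)[:3]-[0,0,.0586]))
E
python3 m.py
```

```text
[ 0.4774  0.1489  0.1274 -0.018  -0.1425 -1.7746] [0.0002 0.0001 0.0003 0.6104 0.4653 0.3096]
now [0.477  0.1488 0.127 ] yaw -66.75 tilt [ 0.0003  0.0001 -1.    ] t 16.65
shift in tool axes now (units .05m) [-0.014  0.011  0.327] turn z units -0.009
1 [[-0.014, 0.011, 0.327]] rotz -0.009
scene S [367.342 171.26 ]
[([221.7, 202.1], 0.47), ([366.9, 166.0], 0.46)] [368.0554 168.075 ]
side S [270.2178 199.9879]
[] [270.027  196.8427]
```

Call:
apply_moves --fingers '[0.15, 0.15, 0.15, 0.15, 0.15, 0.15, 0.15, 0.15]' --travel '[[-0.01, 0.01, 0.06], [0, 0, 0.06], [0, 0, 0.04], [0, 0, 0.04], [0, 0, 0.03], [0, 0, 0.03], [0, 0, 0], [0, 0, 0]]' --rotation '[[0, 0, 0], [0, 0, 0], [0, 0, 0], [0, 0, 0], [0, 0, 0], [0, 0, 0], [0, 0, 0], [0, 0, 0]]'

```text
time: 17.65
tool_pos: [0.4766, 0.1481, 0.1139]
tcp_rot: [3.077, 0.633, -0.001]
wrist_force: [-1.3, 0.4, 0.6]
width: 0.276
grip_force: 50.0
```

```bash
python3 m.py
```

```text
[ 0.4766  0.1481  0.1139 -1.4097 -0.0322  1.1563] [0.     0.     0.0001 0.4726 0.5571 0.5631]
now [0.4766 0.1481 0.1138] yaw -66.76 tilt [-0.0002 -0.     -1.    ] t 18.05
shift in tool axes now (units .05m) [-0.     0.001  0.064] turn z units -0.009
1 [[-0.0, 0.001, 0.064]] rotz -0.009
scene S [367.342 171.26 ]
[([364.6, 168.2], 0.38)] [367.2757 172.0647]
side S [270.2178 199.9879]
[] [270.252  200.7216]
```

Call:
apply_moves --fingers '[0.15, 0.15, 0.15, 0.15, 0.15]' --travel '[[0, 0, 0.03], [0, 0, 0.03], [0, 0, 0], [0, 0, 0], [0, 0, 0]]' --rotation '[[0, 0, 0], [0, 0, 0], [0, 0, 0], [0, 0, 0], [0, 0, 0]]'

```text
time: 18.75
tool_pos: [0.4768, 0.1481, 0.1109]
tcp_rot: [-3.077, -0.633, -0.0]
wrist_force: [-1.6, 0.1, 2.8]
width: 0.278
grip_force: 50.2
```

```bash
python3 m.py; python3 - <<'E'
from h import *
tiles=[]
S=np.array([.4766,.148,.075])
for c in ['scene','side']:
    d=snap(c); x,y=proj(d,S).round().astype(int); h=32
    tiles.append(cv2.resize(d['image'][y-h:y+h,x-h:x+h,::-1],(384,384),interpolation=cv2.INTER_CUBIC))
cv2.imwrite('pics/c6.png',np.hstack(tiles))
E
```

```text
[ 0.4768  0.1481  0.1109 -2.0898 -0.2347  2.6411] [0.     0.     0.     0.5401 0.4128 0.1802]
now [0.4768 0.1481 0.1109] yaw -66.76 tilt [ 0.0003  0.0001 -1.    ] t 19.15
shift in tool axes now (units .05m) [-0.005  0.001  0.005] turn z units -0.009
1 [[-0.005, 0.001, 0.005]] rotz -0.009
scene S [367.342 171.26 ]
[([476.7, 193.4], 0.57), ([222.7, 205.4], 0.39)] [367.2596 172.98  ]
side S [270.2178 199.9879]
[([394.1, 256.1], 0.73), ([357.9, 290.1], 0.21)] [270.3663 201.4783]
```

View pics/c6.png

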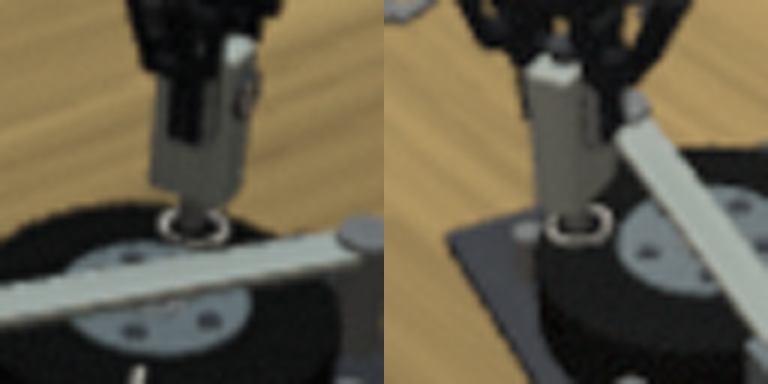

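The foot stands inside the ring in both views, at about 4.4 N, tester upright, bar still shut. I'll hand in the job.

```bash
python3 -c "
from workcell import *
print(finish_job())"
```

```text
the job is handed in; nothing more can be done
None
```

I handed in the job at about 19 s: the keeper bar is shut against its stop and still shut in the last views. The arm is holding the larger grey tester upright inside the chalk ring, pressing steadily at about 4.4 N with the foot roughly 6 mm in.

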